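# Clamp a slate tile for carving with the ratchet tile clamp

## Robot

A 7-joint arm with a two-finger parallel gripper is mounted at the origin on the work surface. World frame = base frame: x ahead of the robot, y to its left, z up, the work surface at z = 0. Lengths are in m, angles in degrees, forces in N, time in s.
With the tool pointing down it reaches from about 0.425 to 0.95 m from the base axis. Payload 4.7 kg.
Tool frame: the origin (TCP) lies midway between the tips of the shut fingers; the grasp point (between the pads) lies ctrl.pinch_z behind it (ctrl.pinch_z is the distance from the TCP to the grasp point, in m); z points along the fingers, y is the line along which they close (so a half turn about z gives the same grasp; the last joint's range is limited). The gripper opens to 87 mm and grips with 3 to 60 N. Pads are 19 mm wide; open, the fingers measure 117 mm over their backs; the gripper's body (75 mm by 190 mm) begins 51 mm behind the grasp point.
Start: joints at [-69.723, 26.849, -2.785, 87.806, 1.381, 65.374, -4.715], TCP at [0.252, 0.626, 0.223] pointing down, gripper open.
Joint ranges: [-148.3, 148.3], [-19.14, 114.17], [-79.39, 73.82], [5.75, 140.21], [-59.74, 239.74], [12.07, 113.84], [-152.46, 152.46]. Speed limits (degrees/s): [147.25, 147.25, 180, 180, 180, 180, 180].

## Interface

Orientations are given as a 3x3 rotation matrix whose columns are the frame's x, y, z axes.
In Python, from rig import ctrl gives the robot as it stands. The module is installed in compiled form; this text tells all that it offers.
- The arm moves only by the tool step_arm, never from a script. Its argument "series" is a list of rows, each a list of 5 numbers: the shift along the tool's x, y, z in mm, then the turn about the tool's z in degrees, then the finger opening in mm, from 0 to 87. In form: [[dx, dy, dz, yaw, jaw], ...]. A call has 1 to 10 rows; each row shifts and turns the commanded pose from where the row before left it, along the tool's axes as they then stand; what a row does not reach is not made up. A row lasts 1/12 s, in which the tool goes at most 41.7 mm and 7.16 degrees, less where a joint would pass 70% of its speed; a pose out of reach is approached as far as the arm can. A call is refused whole if a number of a shift passes 41.7 or a number of a turn 7.16, either way. A call with a gripper value outside its range is refused whole. The fingers move at their own pace and stop on an object; "squeeze" is the grip in N (left out, the last holds). Time passes only in rows, so rows that do not move let the fingers close. It gives the time, the measured TCP pose, the force, the opening and the grip force at its end, in the units of the state.
- ctrl.observe(): the state, without advancing time (a new reading comes with each control period).
- ctrl.snapshot(name): name is "scene" or "top" or "wrist"; returns a dict with "pixels" (420x560x3 uint8, red, green, blue), "intrinsics" (3x3 intrinsics, pixels), "pose" (4x4, takes a point from camera to world coordinates). Camera axes: x right, y down, z forward; pixel columns grow to the right and rows downward; lengths in m; the calibration is good to about 2 mm. A picture is of the moment at which its call begins. There is no depth.
- ctrl.sign_off(): hands the job in; it is judged then, once.
Trained networks look in the newest picture that a camera, given by its name, has taken for a name from the list of things; names that differ only in an ending like _2 or _b are one class to them, and where a whole thing is asked for, a point or a joint stands for the part that bears it (a point fixed in the world has none). Each returns a list of dicts, best first, with "p" (0 to 1); they miss things now and then, are a little off and sometimes report something else, mostly with a low value. They report only what shows in the picture. A call takes as long as a camera call.
- ctrl.find_in(camera, query): "point" ([row, column] in pixels, amid what is visible of it).
- ctrl.landmark_of(camera, query): "point" ([row, column] in pixels: a listed point, or the origin of a listed thing).
The state is a dict: "time_s": time; "qpos": joint angles; "qvel": joint speeds; "joint_torque": joint torques, N m; "eef_pos": TCP position; "eef_rot": TCP orientation; "wrist_force": force on the tool from outside, world axes, zero at the start; "moment": the same for the moment, N m; "opening": finger opening in m; "gripper_force": force on a finger pad.
Only numpy, scipy, OpenCV 4.12 (cv2) and the standard library are available. Lean on these libraries where they do the work, as an engineer would, in place of code of your own. Each camera call takes 0.05 s, during which the arm holds its last target. There are 200 camera calls.

## Task

Lay the slate tile flat in the tile clamp with one short end up against the fence, and let go of it. Then wind the bar knob clockwise (seen from above) until the jaw pad just bears on the tile, feel for that moment, and go on exactly two clicks of the ratchet more, so that the pawl drops behind the second tooth and holds. Never squeeze the slate harder than that needs, let go of the knob, and leave the other things on the table where they are.

Things in the scene. Friction and masses are not known exactly. Their poses are not given: they have to be found in the camera images.
- bed: Tile clamp, fixed to the table: brown wooden board 150 mm (x) by 330 mm (y), 22 mm thick; origin at the centre of its underside on the table, z up. Fence at its +y end, ratchet wheel with knob at its -y end (axis at x 0, y -115 mm; the pawl and its pivot at its +x side, top 44 mm above the table), jaw between them. Both sides (+x, -x) of the tile's place are open.
- tile_place (a point): Point on the board's top (22 mm above the table), fixed to the bed, axes as the bed's, at bed x 0, y +80 mm: where the underside centre of the tile is when it lies home, its 90 mm along y. The fence is a dark steel bar 120 mm long (x), 30 mm high above the board; its inner face is 45 mm from this point to +y.
- pad_open (a point): Fixed point on the board's top at bed x 0, y +3 mm. The jaw's pale wooden pad (56 mm wide, 27 mm high) has its face 0 to 24 mm beyond this to +y at the start; how much is not given and differs each time. Knob drives it to +y, 18 mm per rad (5.7 mm a click), without turning back. It meets a tile lying home at a knob angle between 0.4 and 1.8 rad: feel for it.
- wheel_top (a point): On the axis of the steel ratchet wheel (76 mm across, 20 saw teeth), 45 mm above the table. What the knob feels like: free, 0.02 to 0.08 N m, rippling once per click; 0.03 more while pushing a loose tile; when the pad bears on a tile that rests on the fence 0.11 more at once (pad spring: 6 N preload, then 0.8 N/mm), then 0.08 more per click. The second click past contact presses 10.5 to 15 N.
- knob_grip (a point): On the knob's axis at the height to grip it, 72 mm above the table. The knob is a black bar 64 mm long, 16 mm thick, 38 mm high (47 to 85 mm above the table), upright on the ratchet wheel. x runs along the bar (the bed's x when the knob joint reads 0): close the fingers along y. z is up.
- knob (a joint): Angle of knob and ratchet wheel, rad, 0 at the start, growing clockwise seen from above (to 3.3). The pawl catches at every multiple of 0.314 rad (pi / 10): turned 0.03 to 0.25 past a multiple and let go under load, the wheel goes back onto that multiple and is held. Not loaded, it stays where it is left. It cannot be turned back past a caught tooth.
- pawl (a joint): Angle of the sprung pawl, rad: 0 when dropped home behind a tooth, rising to about 0.14 as it climbs the next tooth.
- tile: Dark grey slate tile, 60 mm (x) by 90 mm (y) by 24 mm thick, about 0.33 kg, loose, lying flat on the table to the left of the clamp, pale carved frame and star on its top. Origin at the centre of its underside; z up. Take it across its 60 mm width (fingers closing along its x). Either short end may go to the fence.
- mallet: Hammer, 240 mm long, lying on the table to the left. Bystander: leave alone.
- chisel: Chisel with a wooden handle, 190 mm long, lying on the table to the right. Bystander: leave alone.
- oil: Small white bottle, 38 mm across, 85 mm high, beyond the clamp. Bystander: leave alone.
- offcut: Offcut of paler slate, 50 by 80 by 18 mm, beyond the clamp. Bystander: leave alone.

How it is judged:
By the outcome, as a careful person would: the job done as asked, in the order asked, and still so for the second after the job is handed in, with the robot touching nothing.
It also fails if it takes over 72 s, if anything falls off the work surface, if the arm or the gripper's body presses on something with over 40 N, if the wrist force passes 120 N, or if a joint passes its speed limit or range.

## Working session

There is one attempt and no reset: what is moved stays moved. The work goes in short steps, Python scripts to look and compute and a tool call to move; the robot and the scene stay as the last step left them, time stands still between calls to the robot, and variables do not carry over. Pictures are saved under pics/ and viewed, at most 10 in all, crops included, and the job is handed in when it is done.

Besides the shell and the picture viewer there is one more tool, called after "Call:" as name(argument=value, ...), one argument or row to a line, values as JSON. step_arm: Moves the arm, as the interface text tells. Its arguments: {"type":"object","properties":{"series":{"type":"array"},"squeeze":{"type":"number"}},"required":["series"]}

```bash
mkdir -p pics; cat > h.py <<'E'
import numpy as np, cv2
from rig import ctrl
def snap(n,f=None):
    s=ctrl.snapshot(n)
    if f: cv2.imwrite('pics/'+f,s['pixels'][:,:,::-1])
    return s
def ray(s,p):
    K=np.array(s['intrinsics']);T=np.array(s['pose'])
    d=T[:3,:3]@np.linalg.solve(K,[p[1],p[0],1.]);return T[:3,3],d/np.linalg.norm(d)
def atz(s,p,z):
    o,d=ray(s,p);return o+d*(z-o[2])/d[2]
def tri(obs):
    A=np.zeros((3,3));b=np.zeros(3)
    for s,p in obs:
        o,d=ray(s,p);M=np.eye(3)-np.outer(d,d);A+=M;b+=M@o
    x=np.linalg.solve(A,b)
    r=[np.linalg.norm((np.eye(3)-np.outer(ray(s,p)[1],ray(s,p)[1]))@(x-ray(s,p)[0])) for s,p in obs]
    return x,r
def proj(s,X):
    K=np.array(s['intrinsics']);T=np.linalg.inv(np.array(s['pose']))
    c=K@(T[:3,:3]@np.array(X)+T[:3,3]);return (c[:2]/c[2])[::-1]
E
python3 - <<'E'
from h import *
np.set_printoptions(precision=4,suppress=True)
o=ctrl.observe();print(o['time_s'],o['eef_pos'],o['eef_rot'],o['opening'],ctrl.pinch_z)
S={n:snap(n,n+'0.png') for n in('scene','top')}
for q in ['bed','tile','tile_place','pad_open','wheel_top','knob_grip','mallet','chisel','oil','offcut']:
    ob=[]
    for n in S:
        r=ctrl.landmark_of(n,q)[:2]
        print(q,n,[(np.round(k['point'],1),round(k['p'],2)) for k in r])
        if r: ob.append((S[n],r[0]['point']))
    if len(ob)==2: print('   ',*tri(ob))
E
```

```text
0.0 [0.2519 0.6256 0.2215] [[-0.9276  0.3735 -0.0006]
 [ 0.3735  0.9276 -0.0018]
 [-0.0001 -0.0019 -1.    ]] 0.08710921187119636 0.0187
bed scene [(array([235.6, 235.2]), 0.98)]
bed top [(array([204.4, 322.9]), 0.41)]
    [ 0.5882 -0.0856  0.0238] [np.float64(0.004710854574437728), np.float64(0.004710854574437671)]
tile scene [(array([207. , 336.7]), 0.69)]
tile top [(array([218.9, 215.8]), 0.77), (array([245.8, 153.4]), 0.7)]
    [0.5483 0.2374 0.0047] [np.float64(0.0007631246938118909), np.float64(0.0007631246938119772)]
tile_place scene [(array([228. , 263.2]), 0.61)]
tile_place top [(array([212.3, 299.3]), 0.97)]
    [ 0.5685 -0.0076  0.0072] [np.float64(0.0037102173609662023), np.float64(0.0037102173609661706)]
pad_open scene [(array([232.3, 237. ]), 0.62)]
pad_open top [(array([206.9, 323.7]), 0.95)]
    [ 0.5803 -0.083   0.028 ] [np.float64(0.00020483620842434385), np.float64(0.00020483620842429455)]
wheel_top scene [(array([239.6, 191. ]), 0.71)]
wheel_top top []
knob_grip scene [(array([231.2, 189.2]), 0.85)]
knob_grip top [(array([206.1, 366.6]), 0.69)]
    [ 0.5745 -0.2073  0.0699] [np.float64(0.00450910883426645), np.float64(0.004509108834266487)]
mallet scene [(array([182.2, 381.8]), 0.61)]
mallet top [(array([246.5, 155.3]), 0.64), (array([210.6, 322.1]), 0.62)]
    [ 0.4698  0.4236 -0.0134] [np.float64(0.004775965690377104), np.float64(0.0047759656903769735)]
chisel scene [(array([210.5, 151.3]), 0.49)]
chisel top []
oil scene [(array([281.3, 310.6]), 0.82)]
oil top [(array([145.5, 270.1]), 0.67), (array([148.3, 307.4]), 0.18)]
    [0.7771 0.077  0.004 ] [np.float64(1.3364311915966632e-05), np.float64(1.336431191595402e-05)]
offcut scene [(array([288.3, 264.4]), 0.74)]
offcut top [(array([148.8, 308. ]), 0.91), (array([204.7, 362.1]), 0.16)]
    [ 0.7657 -0.0432  0.005 ] [np.float64(0.0037864423435218842), np.float64(0.0037864423435219076)]
```

View pics/scene0.png

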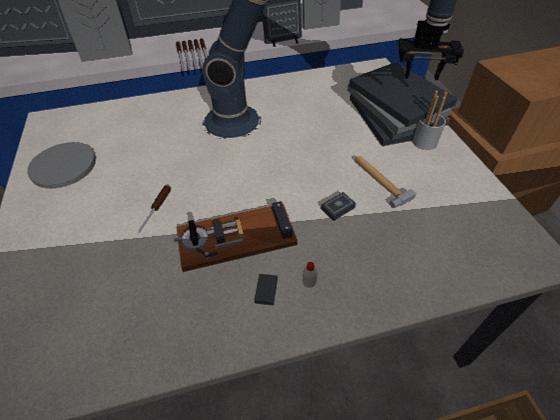

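View pics/top0.png

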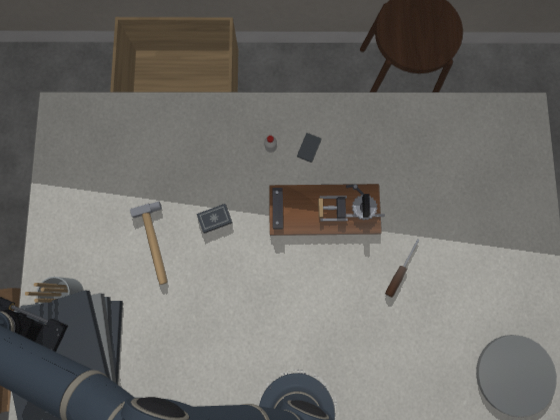

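The scene shows the clamp in the middle: knob at top-view (206,366), fence at (208,277), board about along world y. The tile with its star is at (219,215), the mallet at (245,153), and the pencil cup near the gripper. I'll go up first, then over to the tile.

Call:
step_arm(
  series=[
    [0,0,-40,0,87],
    [0,0,-40,0,87],
    [0,0,-30,0,87],
    [-35,-20,0,0,87],
    [-35,-20,0,0,87],
    [-35,-20,0,0,87],
    [-35,-20,0,0,87],
    [-35,-20,0,0,87],
    [-35,-20,0,0,87],
    [-35,-20,0,0,87],
  ],
)

```text
time_s: 1.93
eef_pos: [0.428, 0.4031, 0.3329]
eef_rot: [[-0.928, 0.373, 0.0], [0.373, 0.928, 0.001], [-0.0, 0.001, -1.0]]
wrist_force: [-0.0, 1.3, -0.4]
opening: 0.0867
gripper_force: 0.0
```

Call:
step_arm(
  series=[
    [-35,-22,0,0,87],
    [-35,-22,0,0,87],
    [-35,-22,0,0,87],
    [-35,-22,0,0,87],
    [0,0,0,0,87],
    [0,0,0,0,87],
  ],
)

```text
time_s: 2.43
eef_pos: [0.5259, 0.2676, 0.3327]
eef_rot: [[-0.925, 0.38, 0.001], [0.38, 0.925, -0.0], [-0.001, -0.0, -1.0]]
wrist_force: [-0.5, 0.9, 0.1]
opening: 0.0872
gripper_force: 0.0
```

```bash
python3 - <<'E'
from h import *
np.set_printoptions(precision=4,suppress=True)
o=ctrl.observe();print(o['time_s'],o['eef_pos'],o['eef_rot'])
s=snap('wrist','w1.png');print(s['pose'],s['intrinsics'])
for q in ['tile','bed','tile_place','pad_open','knob_grip']:
    print(q,[(np.round(k['point'],1),round(k['p'],2),atz(s,k['point'],0.0)) for k in ctrl.landmark_of('wrist',q)[:2]])
E
```

```text
2.4333 [0.5259 0.2676 0.3327] [[-0.9251  0.3797  0.0007]
 [ 0.3797  0.9251 -0.0005]
 [-0.0008 -0.0002 -1.    ]]
[[ 0.3788  0.8879  0.261   0.4562]
 [ 0.9255 -0.3636 -0.1065  0.2971]
 [ 0.0004  0.2819 -0.9594  0.4951]
 [ 0.      0.      0.      1.    ]] [[345.6893   0.     281.0532]
 [  0.     345.6893 215.7634]
 [  0.       0.       1.    ]]
tile [(array([188.7, 268.4]), 0.73, array([0.5458, 0.2407, 0.    ]))]
bed []
tile_place [(array([272.1, 124.6]), 0.9, array([ 0.5831, -0.0197,  0.    ]))]
pad_open []
knob_grip []
```

View pics/w1.png

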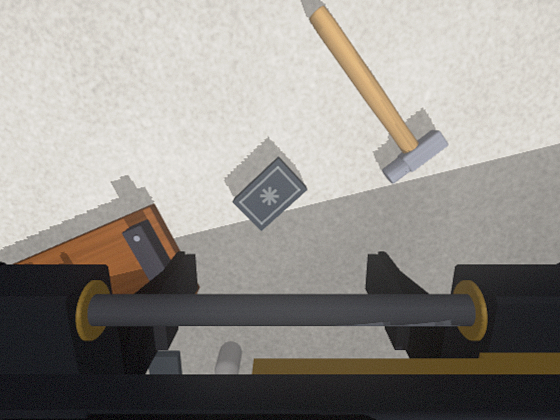

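The wrist picture shows the tile alone in the middle (centre ~(195,269)), with the mallet head at (155,415) and the clamp's fence at (250,145), lower left. I'll fit the tile's outline for its yaw.

```bash
cat >> h.py <<'E'
from scipy.optimize import minimize
def tilefit(s,x,y,yaw,z=0.,thr=105,win=60,dims=(.06,.09,.024)):
    a,b,c=dims
    P=np.array([[i*a/2,j*b/2,k*c] for i in(-1,1) for j in(-1,1) for k in(0,1)])
    g=cv2.cvtColor(s['pixels'],cv2.COLOR_RGB2GRAY)
    r,cc=proj(s,[x,y,z]);m=np.zeros_like(g)
    m0=(g<thr).astype(np.uint8); m0=cv2.morphologyEx(m0,cv2.MORPH_CLOSE,np.ones((7,7)))
    n,l=cv2.connectedComponents(m0);m=(l==l[int(r),int(cc)]).astype(np.uint8)
    def cost(v):
        R=np.array([[np.cos(v[2]),-np.sin(v[2]),0],[np.sin(v[2]),np.cos(v[2]),0],[0,0,1]])
        q=np.array([proj(s,R@p+[v[0],v[1],z])[::-1] for p in P])
        h=cv2.convexHull((q*16).round().astype(np.int32).reshape(-1,1,2))
        big=np.zeros_like(m);cv2.fillConvexPoly(big,h,1,shift=4)
        return float((big!=m).sum())
    best=min((minimize(cost,[x,y,w],method='Nelder-Mead',options=dict(initial_simplex=[[x,y,w],[x+.008,y,w],[x,y+.008,w],[x,y,w+.15]])) for w in yaw),key=lambda r:r.fun)
    return best.x[:2],np.degrees(best.x[2]),best.fun,int(m.sum())
E
python3 - <<'E'
from h import *
for n in('wrist','top','scene'):
    s=snap(n)
    for thr in (90,105): print(n,thr,tilefit(s,.546,.240,np.radians([-40,-20,0,20,40]),thr=thr))
E
```

```text
wrist 90 (array([0.56413747, 0.20625369]), np.float64(41.84837255035274), np.float64(2741.0), 40)
wrist 105 (array([0.55087551, 0.240428  ]), np.float64(21.90006796051358), np.float64(241.0), 2641)
top 90 (array([0.55581206, 0.26931847]), np.float64(-0.0008937535534349756), np.float64(18705.0), 19457)
top 105 (array([0.57099896, 0.28453299]), np.float64(0.4835068587601176), np.float64(19031.0), 19786)
scene 90 (array([0.55023888, 0.23773226]), np.float64(23.728944876613802), np.float64(48.0), 582)
scene 105 (array([0.5919974 , 0.22631289]), np.float64(-88.12836355849421), np.float64(172361.0), 173043)
```

Call:
step_arm(
  series=[
    [-32,-17,0,0,87],
    [0,0,20,7,87],
    [0,0,20,7,87],
    [0,0,20,7,87],
    [0,0,20,7,87],
    [0,0,20,7,87],
    [0,0,20,7,87],
    [0,0,20,3.7,87],
    [0,0,0,0,87],
  ],
)

```text
time_s: 3.63
eef_pos: [0.5447, 0.2426, 0.1885]
eef_rot: [[-0.381, 0.925, -0.007], [0.925, 0.38, -0.004], [-0.001, -0.008, -1.0]]
wrist_force: [-0.5, 0.0, -0.5]
opening: 0.087
gripper_force: 0.0
```

```bash
python3 - <<'E'
from h import *
np.set_printoptions(precision=4,suppress=True)
o=ctrl.observe();print(o['time_s'],o['eef_pos'],o['eef_rot'],o['qpos'])
s=snap('wrist','w2.png')
for thr in (90,105): print(tilefit(s,.549,.240,np.radians([10,20,30]),thr=thr))
print([(k['point'],k['p'],atz(s,k['point'],0)) for k in ctrl.landmark_of('wrist','tile')])
E
```

```text
3.6333 [0.5447 0.2426 0.1885] [[-0.3805  0.9247 -0.0068]
 [ 0.9248  0.3805 -0.004 ]
 [-0.0011 -0.0078 -1.    ]] [-40.5403  21.814   16.3384 101.6513  -7.0368  57.9861   0.841 ]
(array([0.6875, 0.4337]), np.float64(25.649096115803463), np.float64(147711.0), 157268)
(array([0.5511, 0.2398]), np.float64(21.153207529130256), np.float64(410.0), 5408)
[([194.0, 284.7], 0.6, array([0.5497, 0.2417, 0.    ]))]
```

View pics/w2.png

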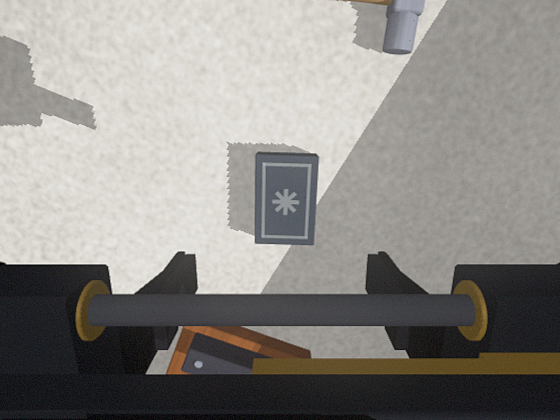

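The tile is aligned with the fingers (width from col 256 to 317, centre ~(198,286)). I'll centre on it and descend.

Call:
step_arm(
  series=[
    [-4,4,0,0.6,87],
    [0,0,30,0,87],
    [0,0,30,0,87],
    [0,0,30,0,87],
    [0,0,30,0,87],
    [0,0,10,0,87],
    [0,0,0,0,87],
    [0,0,0,0,87],
  ],
)

```text
time_s: 4.4
eef_pos: [0.554, 0.2413, 0.0639]
eef_rot: [[-0.371, 0.929, 0.002], [0.929, 0.371, 0.001], [0.0, 0.002, -1.0]]
wrist_force: [-0.4, -0.4, 0.7]
opening: 0.0873
gripper_force: 0.0
```

Call:
step_arm(
  series=[
    [0,-4,20,0,87],
    [0,0,20,0,87],
    [0,0,13,0,87],
    [0,0,5,0,87],
    [0,0,0,0,87],
    [0,0,0,0,87],
  ],
)

```text
time_s: 4.9
eef_pos: [0.5499, 0.2399, 0.0057]
eef_rot: [[-0.371, 0.929, 0.002], [0.929, 0.371, 0.001], [0.0, 0.002, -1.0]]
wrist_force: [0.4, 0.7, -0.6]
opening: 0.0871
gripper_force: 0.0
```

Call:
step_arm(
  series=[
    [0,0,0,0,50],
    [0,0,0,0,40],
    [0,0,0,0,40],
    [0,0,0,0,40],
    [0,0,0,0,40],
    [0,0,0,0,40],
  ],
  squeeze=20,
)

```text
time_s: 5.4
eef_pos: [0.549, 0.2396, 0.0048]
eef_rot: [[-0.371, 0.929, 0.0], [0.929, 0.371, 0.0], [0.0, 0.0, -1.0]]
wrist_force: [-0.2, 0.7, 2.2]
opening: 0.0602
gripper_force: 19.9
```

Call:
step_arm(
  series=[
    [0,0,-10,0,40],
    [0,0,-30,0,40],
    [0,0,-40,0,40],
    [0,0,-40,0,40],
    [0,0,-40,0,40],
    [0,0,-40,0,40],
    [-36,-11,-20,0,40],
    [-36,-11,0,0,40],
    [-36,-11,0,0,40],
    [-36,-11,0,0,40],
  ],
)

```text
time_s: 6.23
eef_pos: [0.5606, 0.0886, 0.2247]
eef_rot: [[-0.372, 0.928, -0.0], [0.928, 0.372, 0.0], [0.0, 0.0, -1.0]]
wrist_force: [0.8, -0.1, -5.2]
opening: 0.06
gripper_force: 19.9
```

Call:
step_arm(
  series=[
    [-36,-11,0,0,40],
    [-36,-11,0,0,40],
    [-36,-11,0,0,40],
    [-36,-11,0,0,40],
    [0,0,0,7,40],
    [0,0,0,7,40],
    [0,0,0,7,40],
    [0,0,0,0.8,40],
    [0,0,0,0,40],
    [0,0,0,0,40],
  ],
)

```text
time_s: 7.07
eef_pos: [0.5735, -0.0594, 0.2239]
eef_rot: [[-0.002, 1.0, -0.001], [1.0, 0.002, 0.0], [0.0, -0.001, -1.0]]
wrist_force: [-0.0, 0.1, -3.3]
opening: 0.06
gripper_force: 19.9
```

```bash
cat > look.py <<'E'
from h import *
import sys
np.set_printoptions(precision=4,suppress=True)
o=ctrl.observe();print(o['time_s'],o['eef_pos'],o['eef_rot'],o['qpos'],o['opening'])
s=snap('wrist',sys.argv[1])
H=dict(bed=0,tile_place=.022,pad_open=.022,wheel_top=.045,knob_grip=.072,tile=.022)
for q in H:
    print(q,[(np.round(k['point'],1),round(k['p'],2),atz(s,k['point'],H[q])) for k in ctrl.landmark_of('wrist',q)[:2]])
E
python3 look.py w3.png
```

```text
7.0667 [ 0.5735 -0.0594  0.2239] [[-0.0025  1.     -0.0007]
 [ 1.      0.0025  0.0002]
 [ 0.0002 -0.0007 -1.    ]] [-20.3586  18.6615  28.1982 102.8037  -9.9592  61.0328  11.5802] 0.059972145156522876
bed []
tile_place [(array([140.5, 284.1]), 0.68, array([ 0.5784, -0.0076,  0.022 ]))]
pad_open []
wheel_top []
knob_grip []
tile [(array([264.6, 282.5]), 0.85, array([ 0.5774, -0.1468,  0.022 ]))]
```

View pics/w3.png

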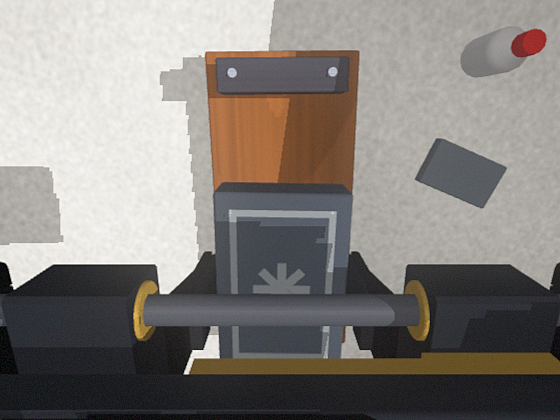

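The wrist view shows the board with the fence at rows 57–94, cols 217–348, and the held tile just behind it (front edge at row ~183). I'll measure the fence and tile edge lines.

```bash
cat > fence.py <<'E'
from h import *
np.set_printoptions(precision=4,suppress=True)
s=snap('wrist');p=s['pixels'].astype(int)
wood=(p[:,:,0]-p[:,:,2])>35
def line(cols,f,z):
    pts=np.array([atz(s,(f(c),c),z) for c in cols]); k,b=np.polyfit(pts[:,0],pts[:,1],1)
    r=pts[:,1]-k*pts[:,0]-b; g=abs(r)<.003; k,b=np.polyfit(pts[g,0],pts[g,1],1)
    return np.degrees(np.arctan(k)), k*pts[:,0].mean()+b, pts[:,0].mean(), r[g].std()
def bottom_of_fence(c): return 75+np.argmax(wood[75:,c])-.5   # fence->wood
def top_of_tile(c):
    st=130; return st+np.argmax(~wood[st:,c])-.5
cols=range(235,332,3)
print('fence foot @.022',line(cols,bottom_of_fence,.022))
# fence top face x extents
for r in (70,80,88):
    w=~wood[r]; a=282-np.argmax(~w[282::-1])+.5; b=282+np.argmax(~w[282:])-.5
    A,B=atz(s,(r,a),.052),atz(s,(r,b),.052); print('fence x',A[0],B[0],(A[0]+B[0])/2,B[0]-A[0],A[1])
for r in (110,130,150,165):
    w=wood[r]; a=282-np.argmax(~w[282::-1])+.5; b=282+np.argmax(~w[282:])-.5
    A,B=atz(s,(r,a),.022),atz(s,(r,b),.022); print('board x',A[0],B[0],(A[0]+B[0])/2,B[0]-A[0],A[1])
o=ctrl.observe();zb=o['eef_pos'][2]-.0048
print('tile foot',line(range(228,340,3),top_of_tile,zb),zb)
print('tile upper',line(range(228,340,3),top_of_tile,zb+.024))
print([ (k['point'],k['p']) for k in ctrl.landmark_of('wrist','tile')])
E
python3 fence.py
```

```text
fence foot @.022 (np.float64(0.47631239840059436), np.float64(0.03801107971791409), np.float64(0.5777890146244381), np.float64(0.00026406134916297274))
fence x 0.5160740217779569 0.6354718231241121 0.5757729224510345 0.11939780134615519 0.05604379134781105
fence x 0.5165335892110847 0.6359312878695256 0.5762324385403051 0.11939769865844085 0.04765532966974622
fence x 0.5161784736651382 0.6353935845023544 0.5757860290837463 0.11921511083721614 0.040851812840987184
board x 0.5016989885427425 0.6499551747637052 0.5758270816532238 0.1482561862209627 0.022085379276140873
board x 0.5015735340362824 0.6511393803850181 0.5763564572106502 0.1495658463487357 0.002495006568524496
board x 0.5024845130225335 0.6513202971126762 0.5769024050676048 0.14883578409014275 -0.01772110560161582
board x 0.5026605629618133 0.6511963756885825 0.5769284693251979 0.1485358127267692 -0.03331316365616824
tile foot (np.float64(-0.7005567576563955), np.float64(-0.014453029680770222), np.float64(0.5769404280157172), np.float64(0.0001616739099709511)) 0.21925956970862945
tile upper (np.float64(-0.7005567576564009), np.float64(-0.009882537205637029), np.float64(0.5767427639289952), np.float64(0.0001384817353152281))
[([263.2, 280.6], 0.67)]
```

Call:
step_arm(
  series=[
    [25,2.5,0,-1.3,40],
    [23,0,0,0,40],
    [0,0,35,0,40],
    [0,0,35,0,40],
    [0,0,35,0,40],
    [0,0,35,0,40],
    [0,0,10,0,40],
    [0,0,0,0,40],
    [0,0,0,0,40],
  ],
)

```text
time_s: 8.27
eef_pos: [0.5768, -0.012, 0.0749]
eef_rot: [[-0.022, 1.0, 0.001], [1.0, 0.022, -0.0], [-0.0, 0.001, -1.0]]
wrist_force: [0.0, -0.8, -3.2]
opening: 0.0599
gripper_force: 19.9
```

```bash
python3 look.py w4.png
```

```text
8.2667 [ 0.5768 -0.012   0.0749] [[-0.0219  0.9998  0.0011]
 [ 0.9998  0.0219 -0.0002]
 [-0.0002  0.0011 -1.    ]] [-20.5295  28.849   23.219  110.3773 -15.9277  43.8287  12.9435] 0.059886974960678685
bed []
tile_place []
pad_open []
wheel_top []
knob_grip [(array([269. , 537.5]), 0.48, array([ 0.7127, -0.0091,  0.072 ]))]
tile [(array([267.1, 282. ]), 0.59, array([ 0.58 , -0.034,  0.022]))]
```

View pics/w4.png

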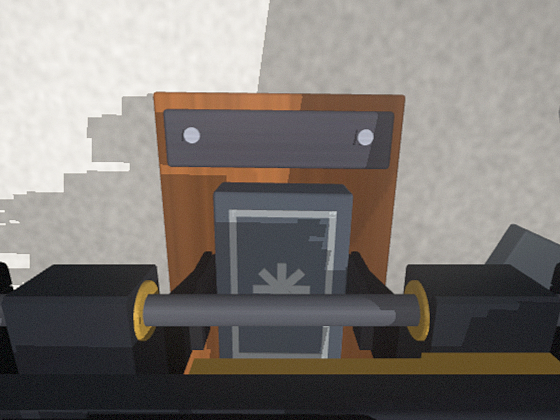

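The tile (front edge row ~192, cols 215–352) is square to the fence (front edge row ~167) and clear of it. I'll lower it.

Call:
step_arm(
  series=[
    [0,-1,20,0,40],
    [0,0,15,0,40],
    [0,0,8,0,40],
    [0,0,3,0,40],
    [0,0,0,0,40],
    [0,0,0,0,40],
  ],
)

```text
time_s: 9.12
eef_pos: [0.5755, -0.0119, 0.0287]
eef_rot: [[-0.022, 1.0, 0.001], [1.0, 0.022, 0.0], [0.0, 0.001, -1.0]]
wrist_force: [0.6, 0.9, -3.5]
opening: 0.0597
gripper_force: 19.9
```

Call:
step_arm(
  series=[
    [0,0,1,0,40],
    [0,0,0.5,0,40],
    [0,0,0,0,40],
    [0,0,0,0,40],
  ],
)

```text
time_s: 9.45
eef_pos: [0.5751, -0.0117, 0.0269]
eef_rot: [[-0.022, 1.0, 0.001], [1.0, 0.022, 0.0], [0.0, 0.001, -1.0]]
wrist_force: [-0.4, 0.2, -3.4]
opening: 0.06
gripper_force: 19.9
```

Call:
step_arm(
  series=[
    [1.5,0,0,0,40],
    [1.5,0,0,0,40],
    [0.5,0,0,0,40],
    [0.5,0,0,0,40],
    [0,0,0,0,40],
    [0,0,0,0,40],
  ],
)

```text
time_s: 9.95
eef_pos: [0.5751, -0.0081, 0.0268]
eef_rot: [[-0.022, 1.0, 0.001], [1.0, 0.022, -0.0], [-0.0, 0.001, -1.0]]
wrist_force: [-0.1, -1.8, 0.5]
opening: 0.0598
gripper_force: 19.9
```

Call:
step_arm(
  series=[
    [0.5,0,0,0,40],
    [0,0,0,0,40],
    [0,0,0,0,40],
  ],
)

```text
time_s: 10.2
eef_pos: [0.5751, -0.0081, 0.0268]
eef_rot: [[-0.022, 1.0, 0.001], [1.0, 0.022, -0.001], [-0.001, 0.001, -1.0]]
wrist_force: [1.0, -2.8, 0.7]
opening: 0.06
gripper_force: 19.9
```

Call:
step_arm(
  series=[
    [0.5,0,0,0,40],
    [0,0,0,0,40],
    [0,0,0,0,40],
  ],
)

```text
time_s: 10.45
eef_pos: [0.5751, -0.0081, 0.0268]
eef_rot: [[-0.022, 1.0, 0.001], [1.0, 0.022, -0.001], [-0.001, 0.001, -1.0]]
wrist_force: [-0.4, -5.3, 0.6]
opening: 0.06
gripper_force: 19.9
```

Call:
step_arm(
  series=[
    [0,0,0,0,62],
    [0,0,0,0,70],
    [0,0,0,0,80],
    [0,0,0,0,80],
    [0,0,0,0,80],
  ],
)

```text
time_s: 10.87
eef_pos: [0.5748, -0.006, 0.0265]
eef_rot: [[-0.023, 1.0, -0.0], [1.0, 0.023, 0.001], [0.001, -0.0, -1.0]]
wrist_force: [-0.7, -0.9, -1.4]
opening: 0.0772
gripper_force: 0.0
```

Call:
step_arm(
  series=[
    [0,0,-10,0,80],
    [0,0,-30,0,80],
    [0,0,-40,0,80],
    [0,0,-40,0,80],
    [-20,0,-30,0,80],
    [-30,0,0,0,80],
    [-30,0,0,0,80],
    [-30,0,0,0,80],
    [0,0,0,0,80],
    [0,0,0,0,80],
  ],
)

```text
time_s: 11.7
eef_pos: [0.5768, -0.1191, 0.1775]
eef_rot: [[-0.018, 1.0, 0.001], [1.0, 0.018, -0.0], [-0.0, 0.001, -1.0]]
wrist_force: [0.0, 0.9, 0.8]
opening: 0.0801
gripper_force: 0.0
```

```bash
python3 look.py w5.png
```

```text
11.7 [ 0.5768 -0.1191  0.1775] [[-0.0175  0.9998  0.0009]
 [ 0.9998  0.0175 -0.0004]
 [-0.0004  0.0009 -1.    ]] [-13.8344  22.7173  28.0921 104.1481 -12.6295  56.1783  20.4829] 0.08009081487949903
bed [(array([166.3, 279. ]), 0.93, array([ 0.5765, -0.0906,  0.    ]))]
tile_place []
pad_open [(array([160.8, 282.2]), 0.79, array([ 0.5794, -0.0824,  0.022 ]))]
wheel_top [(array([289.2, 279.7]), 0.7, array([ 0.5792, -0.2006,  0.045 ]))]
knob_grip [(array([306.3, 279.4]), 0.76, array([ 0.5791, -0.2027,  0.072 ]))]
tile [(array([ 72.1, 283. ]), 0.76, array([ 0.5786, -0.0069,  0.022 ]))]
```

View pics/w5.png

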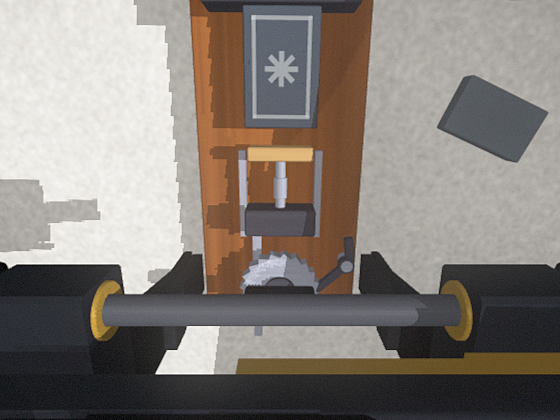

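The tile lies against the fence (rows 8–128, cols 244–320). The pad face is at row ~148, with a clear gap to the tile. The wheel is at (275,280), the knob is hidden under the gripper, and the pawl is at (265,345). Next I'll go above the knob and turn the tool by -90.

Call:
step_arm(
  series=[
    [-28,1,-30,0,80],
    [-28,1,-40,0,80],
    [-27,0,-40,0,80],
    [0,0,0,-7,80],
    [0,0,0,-7,80],
    [0,0,0,-7,80],
    [0,0,0,-7,80],
    [0,0,0,-7,80],
    [0,0,0,-7,80],
    [0,0,0,-7,80],
  ],
)

```text
time_s: 12.88
eef_pos: [0.5808, -0.1912, 0.2751]
eef_rot: [[-0.774, 0.634, -0.0], [0.634, 0.774, 0.0], [0.0, -0.0, -1.0]]
wrist_force: [0.0, 0.2, 0.5]
opening: 0.0802
gripper_force: 0.0
```

Call:
step_arm(
  series=[
    [0,0,0,-7,80],
    [0,0,0,-7,80],
    [0,0,0,-7,80],
    [0,0,0,-7,80],
    [0,0,0,-7,80],
    [0,0,0,-6,80],
    [0,0,0,0,80],
    [0,0,0,0,80],
  ],
)

```text
time_s: 13.55
eef_pos: [0.5808, -0.1916, 0.2751]
eef_rot: [[-1.0, -0.02, -0.0], [-0.02, 1.0, 0.0], [0.0, 0.0, -1.0]]
wrist_force: [-0.2, 0.4, 0.6]
opening: 0.0799
gripper_force: 0.0
```

```bash
python3 look.py w6.png
```

```text
13.55 [ 0.5808 -0.1916  0.2751] [[-0.9998 -0.0199 -0.0001]
 [-0.0199  0.9998  0.0003]
 [ 0.0001  0.0003 -1.    ]] [  4.0517  18.6342  13.4638  93.8031  -4.615   68.1187 109.6959] 0.07990004639778923
bed [(array([176.2, 361.4]), 0.92, array([ 0.5789, -0.0886,  0.    ]))]
tile_place [(array([181.5, 273.1]), 0.37, array([ 0.584 , -0.2007,  0.022 ]))]
pad_open [(array([178. , 367.1]), 0.6, array([ 0.5773, -0.0867,  0.022 ]))]
wheel_top [(array([177.2, 271.1]), 0.78, array([ 0.5747, -0.2027,  0.045 ]))]
knob_grip [(array([184.2, 267.8]), 0.62, array([ 0.5776, -0.2055,  0.072 ]))]
tile [(array([180.2, 432.6]), 0.69, array([ 0.5783, -0.0068,  0.022 ])), (array([175.8, 362.6]), 0.32, array([ 0.5747, -0.0924,  0.022 ]))]
```

View pics/w6.png

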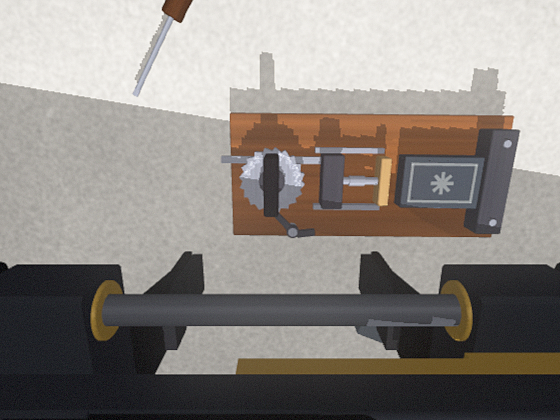

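The view from above shows the knob bar at cols 264–278, rows 152–216, the jaw pad face at col ~389 and the tile's near end at col ~397. Next I'll triangulate the knob.

```bash
python3 - <<'E'
from h import *
np.set_printoptions(precision=4,suppress=True)
s=snap('wrist');g=cv2.cvtColor(s['pixels'],cv2.COLOR_RGB2GRAY)
for r in (165,172,180,188,200,208): 
    row=g[r,255:292]; w=np.where(row<62)[0]+255; print(r,w.min(),w.max(),atz(s,(r,(w.min()+w.max())/2),.085), np.diff([atz(s,(r,w.min()-.5),.085)[1],atz(s,(r,w.max()+.5),.085)[1]]))
S={n:snap(n) for n in('scene','top','wrist')}
for q in ('knob_grip','wheel_top'):
    ob=[]
    for n in S:
        k=ctrl.landmark_of(n,q)
        if k: print(n,q,k[0]); ob.append((S[n],k[0]['point']))
    if len(ob)>1:print(tri(ob))
E
```

```text
165 264 278 [ 0.5552 -0.2023  0.085 ] [0.0153]
172 264 278 [ 0.5623 -0.2022  0.085 ] [0.0154]
180 264 278 [ 0.5706 -0.2021  0.085 ] [0.0155]
188 264 278 [ 0.579 -0.202  0.085] [0.0156]
200 264 278 [ 0.5918 -0.2018  0.085 ] [0.0157]
208 264 277 [ 0.6005 -0.2022  0.085 ] [0.0148]
scene knob_grip {'point': [230.8, 190.7], 'p': 0.81}
top knob_grip {'point': [205.3, 364.3], 'p': 0.53}
wrist knob_grip {'point': [183.6, 268.1], 'p': 0.59}
(array([ 0.5766, -0.203 ,  0.0721]), [np.float64(0.004536679888137355), np.float64(0.00702305922499056), np.float64(0.002565893323711394)])
scene wheel_top {'point': [237.0, 192.1], 'p': 0.76}
top wheel_top {'point': [207.6, 361.4], 'p': 0.84}
wrist wheel_top {'point': [182.0, 270.6], 'p': 0.8}
(array([ 0.5775, -0.2014,  0.0448]), [np.float64(0.007451430271624042), np.float64(0.009839611549995167), np.float64(0.0035653945040339183)])
```

Call:
step_arm(
  series=[
    [3,-10.3,40,0,45],
    [0,0,40,0,45],
    [0,0,40,0,45],
    [0,0,30,0,45],
    [0,0,10,0,45],
    [0,0,0,0,45],
    [0,0,0,0,45],
  ],
)

```text
time_s: 14.98
eef_pos: [0.5789, -0.2026, 0.1162]
eef_rot: [[-1.0, -0.022, 0.001], [-0.022, 1.0, -0.0], [-0.001, -0.0, -1.0]]
wrist_force: [0.0, -0.2, 0.5]
opening: 0.0469
gripper_force: 0.0
```

```bash
python3 look.py w7.png; python3 -c "
from h import *
o=ctrl.observe();print(o['moment'],o['wrist_force'])
im=cv2.imread('pics/w7.png');cv2.imwrite('pics/w7c.png',im)"
```

```text
14.9833 [ 0.5789 -0.2026  0.1162] [[-0.9998 -0.0221  0.0012]
 [-0.0221  0.9998 -0.0004]
 [-0.0012 -0.0004 -1.    ]] [  6.363   27.4674  12.112  103.2734  -7.2619  49.9365 113.0923] 0.04689681863710105
bed [(array([210.5, 417.3]), 0.77, array([ 0.5781, -0.0884,  0.    ]))]
tile_place []
pad_open [(array([215.2, 433. ]), 0.93, array([ 0.5757, -0.0849,  0.022 ]))]
wheel_top []
knob_grip [(array([237.1, 279.5]), 0.58, array([ 0.5783, -0.2034,  0.072 ]))]
tile [(array([216.7, 535. ]), 0.64, array([ 0.5751, -0.0058,  0.022 ]))]
[ 0.02867819  0.06967883 -0.00594381] [ 0.07496623  0.22899712 -0.18254115]
```

View pics/w7.png

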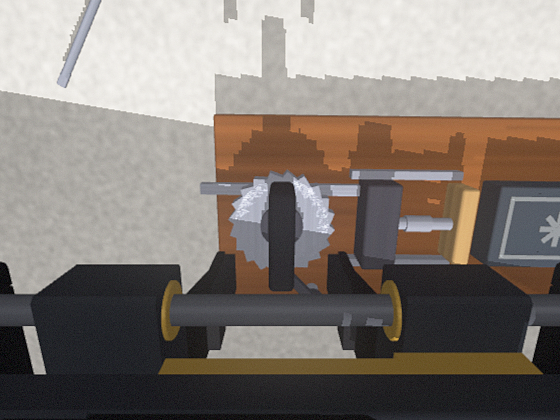

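The bar (col 282) is centred between the fingers (cols ~232 and 332). I'll descend.

Call:
step_arm(
  series=[
    [0,0,30,0,45],
    [0,0,20,0,45],
    [0,0,10,0,45],
    [0,0,3,0,45],
    [0,0,0,0,45],
    [0,0,0,0,45],
  ],
)

```text
time_s: 15.83
eef_pos: [0.5788, -0.2026, 0.0532]
eef_rot: [[-1.0, -0.022, 0.002], [-0.022, 1.0, -0.0], [-0.002, -0.001, -1.0]]
wrist_force: [-0.5, -0.3, 0.2]
opening: 0.045
gripper_force: 0.0
```

Call:
step_arm(
  series=[
    [0,0,0,0,20],
    [0,0,0,0,5],
    [0,0,0,0,5],
    [0,0,0,0,5],
    [0,0,0,0,5],
    [0,0,0,0,5],
  ],
  squeeze=25,
)

```text
time_s: 16.33
eef_pos: [0.5781, -0.2025, 0.0525]
eef_rot: [[-1.0, -0.021, 0.001], [-0.021, 1.0, -0.0], [-0.001, -0.0, -1.0]]
wrist_force: [-0.6, -1.3, 0.9]
opening: 0.0161
gripper_force: 25.0
```

```bash
cat > m.py <<'E'
from h import *
np.set_printoptions(precision=4,suppress=True)
M=[];F=[]
for i in range(4):
    ctrl.snapshot('top');o=ctrl.observe();M.append(o['moment']);F.append(o['wrist_force'])
R=np.array(o['eef_rot']);print(o['time_s'],np.array(M)[:,2],np.mean(M,0)[2],np.mean(F,0),'yaw',np.degrees(np.arctan2(R[1,1],R[0,1])),o['qpos'][6],o['eef_pos'],o['opening'])
E
python3 m.py
```

```text
16.5333 [-0.2354 -0.2207 -0.2125 -0.2408] -0.2273737146962566 [-0.3259 -0.3113  1.5308] yaw 91.22356520352889 114.16196204911222 [ 0.5781 -0.2026  0.0525] 0.01608216621785114
```

Call:
step_arm(
  series=[
    [0,0,0,2,5],
    [0,0,0,2,5],
    [0,0,0,2,5],
    [0,0,0,2,5],
    [0,0,0,2,5],
    [0,0,0,0,5],
  ],
)

```text
time_s: 17.03
eef_pos: [0.5781, -0.2028, 0.0524]
eef_rot: [[-0.988, 0.152, 0.0], [0.152, 0.988, -0.001], [-0.0, -0.001, -1.0]]
wrist_force: [-0.1, -1.6, 2.3]
opening: 0.0159
gripper_force: 25.0
```

```bash
python3 m.py
```

```text
17.2333 [-0.0631 -0.0586 -0.0236 -0.0298] -0.043787382616539826 [-0.2984 -2.2016  1.9162] yaw 81.29614901784494 106.05396498906735 [ 0.5782 -0.2028  0.0525] 0.01589409959273146
```

Call:
step_arm(
  series=[
    [0,0,0,2,5],
    [0,0,0,2,5],
    [0,0,0,2,5],
    [0,0,0,2,5],
    [0,0,0,2,5],
    [0,0,0,0,5],
  ],
)

```text
time_s: 17.73
eef_pos: [0.5781, -0.203, 0.0525]
eef_rot: [[-0.947, 0.322, 0.0], [0.322, 0.947, -0.001], [-0.001, -0.001, -1.0]]
wrist_force: [-1.2, -2.6, 3.3]
opening: 0.0158
gripper_force: 25.0
```

```bash
python3 m.py
```

```text
17.9333 [ 0.0079 -0.0366 -0.0357 -0.0022] -0.016648744463323664 [-0.5637 -3.4496  3.9308] yaw 71.28451523007126 97.91304709483677 [ 0.578  -0.203   0.0524] 0.015799882739278164
```

Call:
step_arm(
  series=[
    [0,0,0,1.5,5],
    [0,0,0,1.5,5],
    [0,0,0,0,5],
  ],
)

```text
time_s: 18.18
eef_pos: [0.578, -0.2031, 0.0524]
eef_rot: [[-0.928, 0.372, 0.0], [0.372, 0.928, -0.001], [-0.001, -0.001, -1.0]]
wrist_force: [-0.7, -4.1, 4.9]
opening: 0.0158
gripper_force: 25.0
```

```bash
python3 m.py
```

```text
18.3833 [-0.0171 -0.0064 -0.0311  0.021 ] -0.008385205528516102 [-0.6115 -4.8064  4.8744] yaw 68.2410981083047 95.43648357890085 [ 0.578  -0.203   0.0524] 0.015877562964644695
```

Call:
step_arm(
  series=[
    [0,0,0,1.5,5],
    [0,0,0,1.5,5],
    [0,0,0,0,5],
  ],
)

```text
time_s: 18.63
eef_pos: [0.578, -0.2031, 0.0524]
eef_rot: [[-0.908, 0.42, 0.0], [0.42, 0.908, -0.001], [-0.001, -0.001, -1.0]]
wrist_force: [-2.1, -5.4, 4.2]
opening: 0.016
gripper_force: 25.0
```

```bash
python3 m.py
```

```text
18.8333 [-0.0437  0.0254 -0.0143 -0.0389] -0.01786749071433103 [-0.839  -5.4965  4.5739] yaw 65.22169652106697 92.9874183813467 [ 0.578  -0.2031  0.0525] 0.015502604634137936
```

Call:
step_arm(
  series=[
    [0,0,0,1.5,5],
    [0,0,0,1.5,5],
    [0,0,0,0,5],
  ],
)

```text
time_s: 19.08
eef_pos: [0.578, -0.2032, 0.0525]
eef_rot: [[-0.884, 0.467, 0.0], [0.467, 0.884, -0.001], [-0.001, -0.001, -1.0]]
wrist_force: [-1.1, -5.2, 5.6]
opening: 0.016
gripper_force: 25.0
```

```bash
python3 m.py
```

```text
19.2833 [ 0.003  -0.0282 -0.0121  0.0418] 0.0010964219445697924 [-1.0156 -5.3007  4.6698] yaw 62.21751808831247 90.55021948444127 [ 0.578  -0.2032  0.0524] 0.01573612112067535
```

Call:
step_arm(
  series=[
    [0,0,0,1.5,5],
    [0,0,0,1.5,5],
    [0,0,0,0,5],
  ],
)

```text
time_s: 19.53
eef_pos: [0.5779, -0.2032, 0.0524]
eef_rot: [[-0.859, 0.512, 0.0], [0.512, 0.859, -0.001], [-0.001, -0.001, -1.0]]
wrist_force: [-1.5, -5.6, 4.9]
opening: 0.0158
gripper_force: 25.0
```

```bash
python3 m.py
```

```text
19.7333 [-0.054   0.0194 -0.0956 -0.002 ] -0.03303244946428395 [-1.4009 -4.723   4.9533] yaw 59.214982533582 88.11593747874987 [ 0.5779 -0.2032  0.0524] 0.015653243624648448
```

Call:
step_arm(
  series=[
    [0,0,0,1.5,5],
    [0,0,0,1.5,5],
    [0,0,0,0,5],
  ],
)

```text
time_s: 19.98
eef_pos: [0.5779, -0.2033, 0.0524]
eef_rot: [[-0.831, 0.557, 0.0], [0.557, 0.831, -0.001], [-0.001, -0.001, -1.0]]
wrist_force: [-1.3, -5.3, 4.9]
opening: 0.0158
gripper_force: 25.0
```

```bash
python3 m.py
```

```text
20.1833 [-0.0702 -0.0055 -0.0655 -0.0347] -0.04398683198078503 [-1.5389 -5.1887  5.021 ] yaw 56.20492861195874 85.67925098629507 [ 0.5779 -0.2033  0.0525] 0.015653194275690178
```

Call:
step_arm(
  series=[
    [0,0,0,1.5,5],
    [0,0,0,1.5,5],
    [0,0,0,0,5],
  ],
)

```text
time_s: 20.43
eef_pos: [0.5779, -0.2034, 0.0525]
eef_rot: [[-0.8, 0.599, 0.0], [0.599, 0.8, -0.001], [-0.001, -0.001, -1.0]]
wrist_force: [-1.6, -4.7, 5.0]
opening: 0.0159
gripper_force: 25.0
```

```bash
python3 m.py
```

```text
20.6333 [ 0.0241  0.0213 -0.0222  0.0504] 0.018378068580241564 [-1.3202 -5.7773  5.0441] yaw 53.20905183404464 83.2503203977714 [ 0.5779 -0.2033  0.0525] 0.015594766200298786
```

Call:
step_arm(
  series=[
    [0,0,0,1.5,5],
    [0,0,0,1.5,5],
    [0,0,0,0,5],
  ],
)

```text
time_s: 20.88
eef_pos: [0.5778, -0.2034, 0.0524]
eef_rot: [[-0.768, 0.641, 0.0], [0.641, 0.768, -0.001], [-0.001, -0.001, -1.0]]
wrist_force: [-1.7, -5.4, 5.4]
opening: 0.0162
gripper_force: 25.0
```

```bash
python3 m.py
```

```text
21.0833 [ 0.028  -0.0096 -0.0457  0.0001] -0.006794896564572188 [-1.2244 -5.6489  4.8876] yaw 50.20951860578584 80.82003430205174 [ 0.5778 -0.2034  0.0524] 0.015969195444664096
```

Call:
step_arm(
  series=[
    [0,0,0,1.5,5],
    [0,0,0,1.5,5],
    [0,0,0,0,5],
  ],
)

```text
time_s: 21.33
eef_pos: [0.5778, -0.2035, 0.0524]
eef_rot: [[-0.733, 0.68, 0.0], [0.68, 0.733, -0.001], [-0.001, -0.001, -1.0]]
wrist_force: [-2.1, -6.1, 3.7]
opening: 0.0161
gripper_force: 25.0
```

```bash
python3 m.py
```

```text
21.5333 [ 0.0553  0.0226 -0.0701  0.0205] 0.0070562087090931865 [-1.9797 -5.7793  4.9807] yaw 47.20352379966949 78.391532897148 [ 0.5778 -0.2035  0.0524] 0.015746825769569813
```

Call:
step_arm(
  series=[
    [0,0,0,1.5,5],
    [0,0,0,1.5,5],
    [0,0,0,0,5],
  ],
)

```text
time_s: 21.78
eef_pos: [0.5777, -0.2035, 0.0524]
eef_rot: [[-0.697, 0.717, 0.0], [0.717, 0.697, -0.001], [-0.001, -0.001, -1.0]]
wrist_force: [-2.4, -5.1, 5.5]
opening: 0.0157
gripper_force: 25.0
```

```bash
sed -i 's/range(4)/range(6)/; s/np.array(M)\[:,2\],//' m.py; python3 m.py
```

```text
22.0833 0.003909748599999769 [-1.8778 -5.7236  4.9143] yaw 44.202675474569894 75.96497173059704 [ 0.5777 -0.2035  0.0524] 0.01583602182876622
```

```bash
python3 -c "
from h import *
s=snap('wrist','w8.png')"
```

```text
(no output)
```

View pics/w8.png

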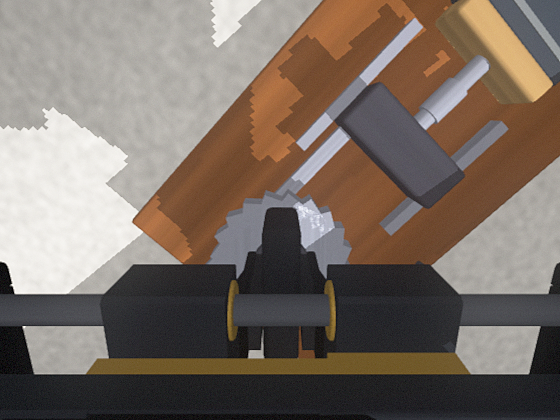

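The bar sits square in the fingers at (280,282), and the pad's front edge is almost on the tile (around (60,510)). I'll go on in 2-degree steps and feel the moment.

Call:
step_arm(
  series=[
    [0,0,0,1,5],
    [0,0,0,1,5],
    [0,0,0,0,5],
  ],
)

```text
time_s: 22.38
eef_pos: [0.5777, -0.2036, 0.0524]
eef_rot: [[-0.672, 0.741, -0.0], [0.741, 0.672, -0.002], [-0.001, -0.001, -1.0]]
wrist_force: [-2.1, -5.5, 4.7]
opening: 0.0158
gripper_force: 25.0
```

```bash
python3 m.py
```

```text
22.6833 0.06753738920306772 [-2.0248 -5.8347  5.3338] yaw 42.21491272439153 74.35395827791362 [ 0.5777 -0.2035  0.0524] 0.015659050593211595
```

Call:
step_arm(
  series=[
    [0,0,0,1,5],
    [0,0,0,1,5],
    [0,0,0,0,5],
  ],
)

```text
time_s: 22.93
eef_pos: [0.5776, -0.2036, 0.0524]
eef_rot: [[-0.646, 0.764, -0.0], [0.764, 0.646, -0.002], [-0.001, -0.001, -1.0]]
wrist_force: [-2.4, -6.5, 5.2]
opening: 0.0155
gripper_force: 25.0
```

```bash
python3 m.py
```

```text
23.2333 0.11763826402800454 [-2.0331 -5.9983  5.1862] yaw 40.230925464496806 72.74821781909121 [ 0.5776 -0.2036  0.0525] 0.01575988406718028
```

Call:
step_arm(
  series=[
    [0,0,0,1,5],
    [0,0,0,1,5],
    [0,0,0,0,5],
  ],
)

```text
time_s: 23.48
eef_pos: [0.5776, -0.2036, 0.0524]
eef_rot: [[-0.618, 0.786, -0.0], [0.786, 0.618, -0.002], [-0.001, -0.001, -1.0]]
wrist_force: [-2.0, -5.8, 5.6]
opening: 0.0162
gripper_force: 25.0
```

```bash
python3 m.py
```

```text
23.7833 0.1274960469942682 [-2.0577 -6.1497  5.7379] yaw 38.22448617497835 71.1293987401251 [ 0.5776 -0.2036  0.0524] 0.015679314298204336
```

Contact was felt at a knob angle of about 48–49° (moment +0.11), between teeth 2 (36°) and 3 (54°). The second click is therefore 72°, and I'll aim for about 76°.

Call:
step_arm(
  series=[
    [0,0,0,1.5,5],
    [0,0,0,1.5,5],
    [0,0,0,1.5,5],
    [0,0,0,1.5,5],
    [0,0,0,0,5],
  ],
)

```text
time_s: 24.2
eef_pos: [0.5775, -0.2037, 0.0524]
eef_rot: [[-0.533, 0.846, -0.0], [0.846, 0.533, -0.002], [-0.001, -0.001, -1.0]]
wrist_force: [-1.5, -5.5, 5.9]
opening: 0.0158
gripper_force: 25.0
```

```bash
python3 m.py
```

```text
24.5 0.1696022124563773 [-2.4482 -5.9487  5.7572] yaw 32.234654632427066 66.2897771305832 [ 0.5775 -0.2037  0.0524] 0.016098105523777866
```

Call:
step_arm(
  series=[
    [0,0,0,1.5,5],
    [0,0,0,1.5,5],
    [0,0,0,1.5,5],
    [0,0,0,1.5,5],
    [0,0,0,0,5],
  ],
)

```text
time_s: 24.92
eef_pos: [0.5773, -0.2038, 0.0524]
eef_rot: [[-0.442, 0.897, -0.001], [0.897, 0.442, -0.002], [-0.001, -0.001, -1.0]]
wrist_force: [-2.7, -5.5, 5.5]
opening: 0.0159
gripper_force: 25.0
```

```bash
python3 m.py
```

```text
25.2167 0.19200335018012835 [-2.6978 -6.1795  6.3162] yaw 26.235965905328417 61.45154515480614 [ 0.5773 -0.2038  0.0524] 0.01604251253901246
```

Call:
step_arm(
  series=[
    [0,0,0,1.5,5],
    [0,0,0,1.5,5],
    [0,0,0,1,5],
    [0,0,0,0,5],
  ],
)

```text
time_s: 25.55
eef_pos: [0.5773, -0.2038, 0.0525]
eef_rot: [[-0.378, 0.926, -0.001], [0.926, 0.378, -0.002], [-0.002, -0.001, -1.0]]
wrist_force: [-2.8, -7.1, 6.5]
opening: 0.0158
gripper_force: 25.0
```

```bash
python3 m.py
```

```text
25.85 0.19369222294539615 [-2.7438 -6.198   6.0656] yaw 22.241579385019072 58.22857622233097 [ 0.5773 -0.2038  0.0524] 0.015727161358915092
```

Call:
step_arm(
  series=[
    [0,0,0,1.5,5],
    [0,0,0,1.5,5],
    [0,0,0,1.5,5],
    [0,0,0,1.5,5],
    [0,0,0,1.5,5],
    [0,0,0,0.5,5],
    [0,0,0,0,5],
  ],
)

```text
time_s: 26.43
eef_pos: [0.5771, -0.2039, 0.0524]
eef_rot: [[-0.246, 0.969, -0.001], [0.969, 0.246, -0.002], [-0.002, -0.002, -1.0]]
wrist_force: [-3.3, -5.6, 5.9]
opening: 0.0157
gripper_force: 25.0
```

```bash
python3 m.py; python3 - <<'E'
from h import *
s=snap('wrist');print([(q,[(np.round(k['point']),k['p']) for k in ctrl.find_in('wrist',q)]) for q in('tile','pawl')])
E
```

```text
26.7333 0.25340283969108385 [-3.0621 -6.1781  6.5404] yaw 14.248682951620722 51.7855993887383 [ 0.5771 -0.2039  0.0524] 0.015504291649054671
[('tile', []), ('pawl', [(array([234., 407.]), 0.96)])]
```

Call:
step_arm(
  series=[
    [0,0,0,-1,5],
    [0,0,0,-1,5],
    [0,0,0,-1,5],
    [0,0,0,-1,5],
    [0,0,0,-1,5],
    [0,0,0,0,5],
  ],
)

```text
time_s: 27.38
eef_pos: [0.5772, -0.2039, 0.0524]
eef_rot: [[-0.329, 0.944, -0.001], [0.944, 0.329, -0.002], [-0.001, -0.001, -1.0]]
wrist_force: [-2.7, -6.7, 5.4]
opening: 0.0161
gripper_force: 25.0
```

```bash
python3 m.py
```

```text
27.6833 0.13670640258165748 [-3.292  -6.0498  5.7838] yaw 19.217898240076085 55.79749555169016 [ 0.5772 -0.2039  0.0524] 0.01540278610609663
```

Call:
step_arm(
  series=[
    [0,0,0,-1,5],
    [0,0,0,0,5],
  ],
)

```text
time_s: 27.85
eef_pos: [0.5772, -0.2039, 0.0524]
eef_rot: [[-0.345, 0.939, -0.001], [0.939, 0.345, -0.002], [-0.001, -0.001, -1.0]]
wrist_force: [-3.0, -6.1, 6.4]
opening: 0.016
gripper_force: 25.0
```

```bash
python3 m.py
```

```text
28.15 -0.05767343510944275 [-2.9753 -6.1652  5.9818] yaw 20.166412073576815 56.57639212881431 [ 0.5772 -0.2039  0.0524] 0.015994645810464215
```

Call:
step_arm(
  series=[
    [0,0,0,-1,5],
    [0,0,0,0,5],
  ],
)

```text
time_s: 28.32
eef_pos: [0.5771, -0.2039, 0.0524]
eef_rot: [[-0.36, 0.933, -0.0], [0.933, 0.36, -0.001], [-0.001, -0.001, -1.0]]
wrist_force: [-2.9, -5.6, 6.4]
opening: 0.0157
gripper_force: 25.0
```

```bash
python3 m.py
```

```text
28.6167 -0.2725501746341011 [-3.0238 -5.8     6.2523] yaw 21.105067559420498 57.35079127373166 [ 0.5771 -0.2039  0.0524] 0.015382307660204023
```

The wheel is caught hard at the fourth tooth (72°). I'll relax to neutral, release and retreat.

Call:
step_arm(
  series=[
    [0,0,0,1.2,5],
    [0,0,0,0,5],
    [0,0,0,0,25],
    [0,0,0,0,40],
    [0,0,0,0,45],
    [0,0,0,0,45],
    [0,0,0,0,45],
  ],
)

```text
time_s: 29.2
eef_pos: [0.578, -0.201, 0.0517]
eef_rot: [[-0.344, 0.939, -0.001], [0.939, 0.344, 0.001], [0.001, -0.0, -1.0]]
wrist_force: [0.6, -0.1, -0.2]
opening: 0.0402
gripper_force: 0.0
```

Call:
step_arm(
  series=[
    [0,0,-15,0,45],
    [0,0,-30,0,45],
    [0,0,-40,0,45],
    [0,0,-40,0,45],
    [0,0,-40,0,45],
    [0,0,-40,0,45],
    [0,0,0,0,45],
    [0,0,0,0,45],
  ],
)

```text
time_s: 29.87
eef_pos: [0.5793, -0.2025, 0.2599]
eef_rot: [[-0.344, 0.939, 0.006], [0.939, 0.344, -0.0], [-0.002, 0.005, -1.0]]
wrist_force: [-0.2, -0.7, -1.6]
opening: 0.0448
gripper_force: 0.0
```

```bash
python3 look.py w9.png; python3 - <<'E'
from h import *
s=cv2.imread('pics/w9.png');S=snap('wrist')
g=cv2.cvtColor(S['pixels'],cv2.COLOR_RGB2GRAY)
r,c=proj(S,[.578,-.2025,.085]);print(r,c)
m=(g<62).astype(np.uint8);n,l,st,ce=cv2.connectedComponentsWithStats(m)
k=l[int(r),int(c)];print(st[k])
ys,xs=np.where(l==k);P=np.array([atz(S,p,.085)[:2] for p in zip(ys,xs)]).astype(np.float32)
print(cv2.minAreaRect(P*1000))
E
```

```text
29.8667 [ 0.5793 -0.2025  0.2599] [[-0.3436  0.9391  0.0056]
 [ 0.9391  0.3436 -0.0003]
 [-0.0022  0.0052 -1.    ]] [-12.0902  21.677   37.0757  95.9047 -14.1377  66.8352  48.6726] 0.044812113605903606
bed [(array([ 87.6, 312.9]), 0.91, array([ 0.5804, -0.0892,  0.    ]))]
tile_place []
pad_open [(array([ 76.6, 314.2]), 0.9, array([ 0.5762, -0.0805,  0.022 ])), (array([  0.6, 539.2]), 0.16, array([0.7657, 0.0665, 0.022 ]))]
wheel_top [(array([186.5, 277.6]), 0.87, array([ 0.5788, -0.203 ,  0.045 ]))]
knob_grip [(array([190.8, 275.9]), 0.74, array([ 0.5769, -0.2026,  0.072 ])), (array([ 87.1, 311.6]), 0.2, array([ 0.5745, -0.0962,  0.072 ]))]
tile [(array([  2.1, 338. ]), 0.93, array([ 0.5728, -0.0062,  0.022 ]))]
196.43592376760725 279.72223351496535
[ 272  160   18   67 1022]
((577.8621215820312, -199.82431030273438), (16.809314727783203, 66.54588317871094), 19.704486846923828)
```

```bash
python3 -c "
from rig import ctrl
print(ctrl.sign_off())"
```

```text
the job is handed in; nothing more can be done
None
```

I laid the tile flat against the fence and let go, then wound the knob two clicks past contact. Contact was felt at about 49°, and the pawl caught at 72° (fourth tooth). I released the knob and handed the job in at about 30 s; the hand-in returned no verdict.

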